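# Make up two specimen-collection kits

## Task

Make up two kits in the grey trays, with one thing in each bay, standing upright flat on the bay's floor: the three-bay tray gets a specimen pot, the timer and the low white round puck; the two-bay tray gets the other specimen pot and the small brown jar with the black cap. It does not matter which bay of a tray a thing stands in, nor which of the two alike pots goes to which tray. Keep everything upright, and leave the tape roll and the white cup where they are.

Things in the scene. Friction and masses are not known exactly. Their poses are not given: they have to be found in the camera images.
- tray_three: the long kit tray with three bays in one row, 92 mm (x) x 268 mm (y), on the worktop. Fixed, grey plastic, low and open at the top. Each bay is 84 x 84 mm inside; the floor is 4 mm thick, its top 4 mm above the worktop; rims and dividers are 4 mm thick and 10 mm high in all, so 6 mm above the bay floor. Origin: centre of the underside, on the worktop. Its y axis runs along the row of bays, its x axis across it; bay centres at y = -88, 0 and +88 mm, x = 0.
- tray_two: the short kit tray with two bays in one row, 92 mm (x) x 180 mm (y), on the worktop. Fixed, grey plastic, low and open at the top. Each bay is 84 x 84 mm inside; the floor is 4 mm thick, its top 4 mm above the worktop; rims and dividers are 4 mm thick and 10 mm high in all, so 6 mm above the bay floor. Origin: centre of the underside, on the worktop. Its y axis runs along the row of bays, its x axis across it; bay centres at y = -44 and +44 mm, x = 0.
- pot_1: one of two identical specimen pots, white with an orange screw lid (fixed on), standing upright; 61 mm high, lid 63 mm across and 15 mm high at the top, the body below at most 57 mm across. About 45 g. Origin: centre of the underside; z up along its axis.
- pot_2: one of two identical specimen pots, white with an orange screw lid (fixed on), standing upright; 61 mm high, lid 63 mm across and 15 mm high at the top, the body below at most 57 mm across. About 45 g. Origin: centre of the underside; z up along its axis.
- timer: white digital timer lying flat, display and keys up: a box 50 mm (its x) x 62 mm (its y), 18 mm high, with a key standing up to 21 mm (which does not move). About 70 g. Origin: centre of the underside; z up.
- puck: low white round puck (a temperature logger) with flat top and rounded edge, 63 mm across, 34 mm high, standing flat. About 160 g. Origin: centre of the underside to 1 mm; z up.
- jar_small: small round brown (amber) glass jar with paper label and black cap, 50 mm across, 58 mm high, standing upright. About 90 g. Origin: centre of the underside; z up.
- tape_roll: bystander: roll of white tape lying flat, 72 mm across, 24 mm high, on the left of the work. Leave it. Origin: centre of the underside.
- white_cup: bystander: white cup, 71 mm across the rim, 90 mm high, on the left of the work. Leave it. Origin: centre of the underside.
Mind the look-alikes: they are no part of the job. What is shaped like the pot_1 but green or pink is not meant.

How it is judged:
By the outcome, as a careful person would: the job done as asked, in the order asked, and still so for the second after the job is handed in, with the robot touching nothing.
It also fails if it takes over 115 s, if anything falls off the work surface, if the arm or the gripper's body presses on something with over 40 N, if the wrist force passes 120 N, or if a joint passes its speed limit or range.

## Robot

A 6-joint arm with a two-finger parallel gripper is mounted at the origin on a cart in front of the work surface, level with it; the furniture and walls round the work are solid. World frame = base frame: x ahead of the robot, y to its left, z up, the work surface at z = 0. Lengths are in m, angles in degrees, forces in N, time in s.
With the tool pointing down it reaches from about 0.375 to 0.9 m from the base axis. Payload 3.1 kg.
Tool frame: the origin (TCP) lies at the very end of the fingers, on their centre line; the grasp point (between the pads) lies 19 mm behind it (bot.hold_point_z is the z of the grasp point in the tool frame, in m); z points along the fingers, y is the line along which they close (so a half turn about z gives the same grasp; the last joint's range is limited). The gripper opens to 87 mm and grips with 3 to 60 N. Pads are 19 mm wide; open, the fingers measure 117 mm over their backs; the gripper's body (75 mm by 190 mm) begins 51 mm behind the grasp point.
Start: joints at [67.065, 30.224, 82.088, -0, 67.689, -10.227], TCP at [0.137, 0.61, 0.19] pointing down, gripper open.
Joint ranges: [-176.69, 176.69], [-43.24, 126.21], [12.49, 139.97], [-82, 262], [0, 151.66], [-163.58, 163.58]. Speed limits (degrees/s): [159.86, 159.86, 180, 180, 180, 180].

## Interface

Orientations are given as a 3x3 rotation matrix whose columns are the frame's x, y, z axes.
In Python, from rig import bot, capture, camera_model gives the robot as it stands.
- The arm moves only by the tool apply_moves, never from a script. Its argument "plan" is text: rows parted by semicolons, each of 6 numbers parted by spaces: the shift along the tool's x, y, z in units of 0.05 m (1.0 is 0.05 m), then the turn, a rotation vector about the tool's x, y, z in units of 360 degrees (1.0 is 360 degrees). In form: dx dy dz ax ay az; .... A call has 1 to 10 rows; each row shifts and turns the commanded pose from where the row before left it, along the tool's axes as they then stand; what a row does not reach is not made up. A row lasts 1/12 s, in which the tool goes at most 41.7 mm and 7.16 degrees, less where a joint would pass 70% of its speed; a pose out of reach is approached as far as the arm can. A call with a number of a shift or a turn outside -1 to 1 is refused whole. A call with a gripper value outside its range is refused whole. "gripper" is the gripper command: -1 is shut, 1 is fully open, values between are in proportion, set as the call begins (left out, the last holds). The fingers move at their own pace and stop on an object; the grip force is fixed at half the most. Time passes only in rows, so rows that do not move let the fingers close. It gives the time, the measured TCP pose, the force, the opening and the grip force at its end, in the units of the state.
- bot.read_state(): the state, without advancing time (a new reading comes with each control period).
- capture(name): name is "side" or "top"; returns the picture (420x560x3 uint8, red, green, blue); there is no depth.
- camera_model(name): a dict with "vertical_fov" (degrees; the focal length in pixels is half the picture's height over the tangent of half this angle, whatever the lens; pixels are square), "cx", "cy" (the principal point, pixels), "dist" ([k1, k2, p1, p2, k3] as OpenCV has them; the pictures are not rectified), "position" and "rotation" of the camera in the world. Camera axes: x right, y down, z forward; pixel columns grow to the right and rows downward; lengths in m; the calibration is good to about 2 mm. A picture is of the moment at which its call begins. camera_model takes no time and is no camera call.
- bot.hand_in(): hands the job in; it is judged then, once.
The state is a dict: "time_s": time; "joint_positions": joint angles; "qvel": joint speeds; "tau": joint torques, N m; "position": TCP position; "tcp_rot": TCP orientation; "force": force on the tool from outside, world axes, zero at the start; "moment": the same for the moment, N m; "opening": opening from 0.0 (shut) to 1.0 (fully open); "grasp_force": force on a finger pad.
Only numpy, scipy, OpenCV 4.12 (cv2) and the standard library are available. Lean on these libraries where they do the work, as an engineer would, in place of code of your own. Each camera call takes 0.05 s, during which the arm holds its last target. There are 200 camera calls.

## Working session

There is one attempt and no reset: what is moved stays moved. The work goes in short steps, Python scripts to look and compute and a tool call to move; the robot and the scene stay as the last step left them, time stands still between calls to the robot, and variables do not carry over. Pictures are saved under pics/ and viewed, at most 14 in all, crops included, and the job is handed in when it is done.

Besides the shell and the picture viewer there is one more tool, called after ">>>" as name(argument=value, ...) on one line, values as JSON. apply_moves: Moves the arm, as the interface text tells. Its arguments: {"type":"object","properties":{"plan":{"type":"string"},"gripper":{"type":"number"}},"required":["plan"]}

```bash
ls; mkdir -p pics; python3 - <<'E'
from rig import bot,capture,camera_model
import cv2
for n in("top","side"):
    cv2.imwrite(f"pics/{n}0.png",capture(n)[:,:,::-1]); print(camera_model(n))
s=bot.read_state(); print(s['time_s'],s['position'],s['tcp_rot'],s['opening'],bot.hold_point_z)
E
```

```text
pics
{'vertical_fov': 49.62766393135557, 'cx': 275.9235771058763, 'cy': 205.17888344029984, 'dist': array([0.05145779, 0.        , 0.        , 0.        , 0.        ]), 'position': array([0.18642063, 0.1480022 , 1.51013336]), 'rotation': array([[ 0.08512334, -0.97574097,  0.20170168],
       [-0.99636574, -0.08273961,  0.02023556],
       [-0.00305595, -0.20269116, -0.97923795]])}
{'vertical_fov': 54.8949251585798, 'cx': 272.3547448063618, 'cy': 213.5992611751157, 'dist': array([-0.06544322,  0.        ,  0.        ,  0.        ,  0.        ]), 'position': array([-0.01891649, -0.78934594,  0.91366488]), 'rotation': array([[ 0.87487839, -0.31506032,  0.36786518],
       [-0.48405953, -0.54280239,  0.68633223],
       [-0.01655795, -0.77852589, -0.62739403]])}
0.1 [0.13716908 0.60900798 0.1886406 ] [[-9.75508868e-01  2.19958770e-01 -7.67308227e-04]
 [ 2.19959848e-01  9.75507142e-01 -1.86589385e-03]
 [ 3.38094940e-04 -1.98897300e-03 -9.99997965e-01]] 0.9949851776599257 -0.0187
```

View pics/top0.png

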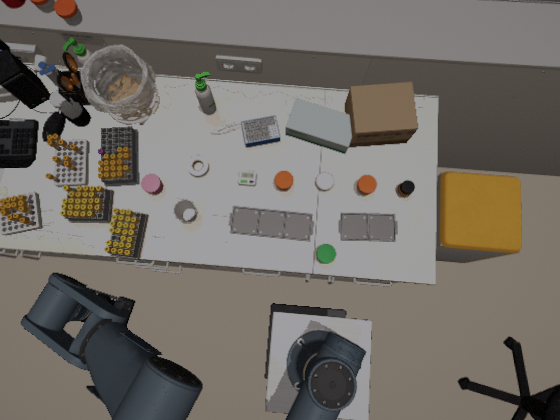

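View pics/side0.png

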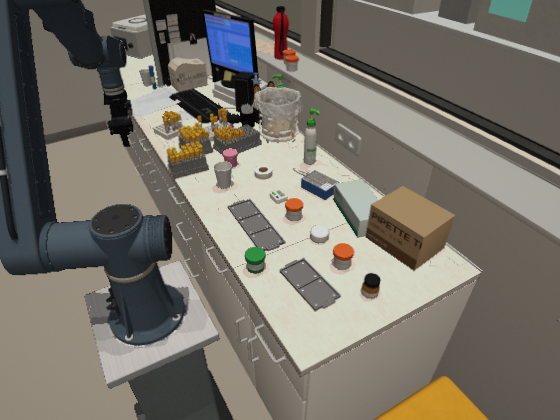

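The top view shows:
- **Orange lids:** (284,180) and (367,185). Similar-looking things are pink (151,184), green (326,253) and the orange lids on the far shelf (66,7).
- **Puck:** (325,182). Similar-looking things are the tape roll (199,165) and the cup (185,211).
- **Timer:** (247,178).
- **Jar:** (407,188).
- **Trays:** three-bay at (271,222), two-bay at (368,227).

I choose the two bench orange lids, and I'll check the choice in one close crop.

```bash
cat > h.py <<'E'
import numpy as np,cv2
from rig import bot,capture,camera_model
def cam(n):
    m=camera_model(n); f=210/np.tan(np.radians(m['vertical_fov']/2))
    return m,np.array([[f,0,m['cx']],[0,f,m['cy']],[0,0,1]])
def ray(n,uv,z):
    m,K=cam(n); p=cv2.undistortPoints(np.float64(uv).reshape(-1,1,2),K,m['dist']).reshape(-1,2)
    d=np.c_[p,np.ones(len(p))]@m['rotation'].T; o=m['position']
    return (o+d*((z-o[2])/d[:,2])[:,None])[:,:2]
def blob(mask,box):
    u0,v0,u1,v1=box; k=np.zeros(mask.shape,np.uint8); k[v0:v1,u0:u1]=mask[v0:v1,u0:u1]*255
    c=max(cv2.findContours(k,cv2.RETR_EXTERNAL,cv2.CHAIN_APPROX_NONE)[0],key=cv2.contourArea)
    return c
def cen(c):
    M=cv2.moments(c); return M['m10']/M['m00'],M['m01']/M['m00']
E
python3 - <<'E'
from h import *
im=cv2.imread('pics/top0.png'); cv2.imwrite('pics/crop.png',cv2.resize(im[150:270,220:430],None,fx=3.8,fy=3.8,interpolation=cv2.INTER_CUBIC))
hsv=cv2.cvtColor(im,cv2.COLOR_BGR2HSV); H,S,V=cv2.split(hsv)
org=((H<15)&(S>150)&(V>120))
def rep(nm,c,z):
    p=ray('top',c.reshape(-1,2),z); (q,wh,a)=cv2.minAreaRect(p.astype(np.float32)*1000)
    print(nm,np.round(cen(c),1),'xy',ray('top',[cen(c)],z).round(4),'rect',np.round(q,1),np.round(wh,1),round(a,1))
rep('potA',blob(org,(265,160,303,200)),.0535); rep('potB',blob(org,(348,165,386,205)),.0535)
rep('jarcap',blob(V<60,(395,175,420,200)),.05)
for nm,b in(('t3',(225,200,318,245)),('t2',(335,205,402,248))): rep(nm,blob(V<150,b),.008)
rep('green',blob((H>45)&(H<75)&(S>120),(310,240,345,268)),.0535)
E
```

```text
potA [283.5 179.5] xy [[0.575  0.1603]] rect [575.3 160.5] [58.2 56.4] 4.8
potB [366.6 183.8] xy [[ 0.5835 -0.1139]] rect [ 583.  -115.1] [55.6 58.1] 49.8
jarcap [406.5 187.2] xy [[ 0.5837 -0.2453]] rect [ 583.  -245.1] [44.8 42.4] 1.8
t3 [271.4 223.3] xy [[0.4328 0.1888]] rect [433.3 185.6] [298.6 102.5] 87.4
t2 [367.6 226.7] xy [[ 0.4487 -0.1318]] rect [ 449.5 -131.4] [ 97.4 196.2] 2.9
green [325.6 253.3] xy [[0.3432 0.0065]] rect [342.7   6.6] [54.6 54.4] 3.8
```

View pics/crop.png

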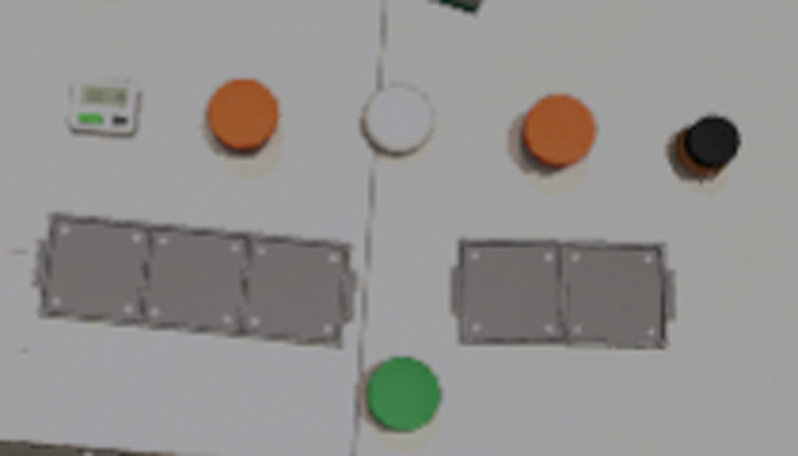

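The crop confirms my choice: orange pots at (243,115) and (558,130), puck (398,119), timer (104,107), jar (711,142). T3's rim corners are near (52,215), (350,245), (341,346), (41,314), and T2's near (460,240), (664,245), (664,346), (461,343).

```bash
python3 - <<'E'
from h import *
cv=lambda a:(np.float64(a)+.5)/3.8-.5+[220,150]
T3=ray('top',cv([(52,215),(350,245),(341,346),(41,314)]),.010)
T2=ray('top',cv([(460,240),(664,245),(664,346),(461,343)]),.010)
for T,offs in((T3,(-.088,0,.088)),(T2,(-.044,.044))):
    c=T.mean(0); d=(T[0]+T[3]-T[1]-T[2])/2; L=np.linalg.norm(d); d/=L
    print('tray',c.round(4),'L',L.round(4),'W',np.linalg.norm(T[0]+T[1]-T[2]-T[3])/2,'ang y',np.degrees(np.arctan2(-d[0],d[1])).round(1))
    for o in offs: print('  bay',(c+o*d).round(4))
im=cv2.imread('pics/top0.png'); g=cv2.cvtColor(im,cv2.COLOR_BGR2GRAY)
tm=ray('top',cv([(74,83),(140,83),(136,135),(70,130)]),.012); print('timer',tm.mean(0),[np.linalg.norm(tm[i]-tm[(i+1)%4]).round(3) for i in range(4)], np.round(tm,3).tolist())
# puck: bright top
cc=cv2.HoughCircles(cv2.resize(g[150:270,220:430],None,fx=3.8,fy=3.8,interpolation=cv2.INTER_CUBIC)[60:180,330:470],cv2.HOUGH_GRADIENT,1,50,param1=60,param2=12,minRadius=28,maxRadius=42)
print(cc); c=cc[0,0]; print('puck',ray('top',cv([c[:2]+[330,60]]),.025))
s=capture('side'); H,S,V=cv2.split(cv2.cvtColor(s,cv2.COLOR_RGB2HSV)); o=(H<12)&(S>150)&(V>110)
for b in((280,195,308,216),(328,240,358,262)):
    c=blob(o,b); print('side pot',cen(c),ray('side',[cen(c)],.0535))
c=blob(V<60,(360,270,385,292)); print('side jar',cen(c),ray('side',[cen(c)],.050))
E
```

```text
tray [0.4327 0.1897] L 0.2646 W 0.08951572114936092 ang y -1.1
  bay [0.4309 0.1017]
  bay [0.4327 0.1897]
  bay [0.4344 0.2777]
tray [ 0.448  -0.1313] L 0.1774 W 0.09042579349556372 ang y 3.8
  bay [ 0.4509 -0.1752]
  bay [ 0.4451 -0.0874]
timer [0.58115662 0.28440405] [np.float64(0.059), np.float64(0.048), np.float64(0.059), np.float64(0.044)] [[0.602, 0.314], [0.607, 0.255], [0.558, 0.254], [0.558, 0.314]]
[[[66.5 60.5 36.8]]]
puck [[0.58780658 0.02422094]]
side pot (293.6343434343434, 204.55555555555554) [[0.57387254 0.15833012]]
side pot (343.1938775510204, 251.4551020408163) [[ 0.58271566 -0.11633445]]
side jar (371.7019133937563, 280.710976837865) [[ 0.58390906 -0.24939009]]
```

```bash
python3 - <<'E'
from h import *
print(ray('top',[(352,146),(414,138),(350,151),(288,127)],0).round(3)); print(ray('side',[(368,250),(415,265),(340,205),(365,233)],0).round(3))
E
```

```text
[[ 0.729 -0.067]
 [ 0.776 -0.279]
 [ 0.711 -0.061]
 [ 0.781  0.161]]
[[ 0.694 -0.109]
 [ 0.777 -0.236]
 [ 0.757  0.129]
 [ 0.738 -0.039]]
```

>>> apply_moves(plan="0 0 0 0 0 0.0195;0 0 0 0 0 0.0195;0 0 0 0 0 0.0195;0 0 0 0 0 0.0195;0 0 0 0 0 0.0195;0 0 0 0 0 0.0195;0 0 0 0 0 0.0195;0 0 0 0 0 0.0195;0 0 0 0 0 0.0195;0 0 0 0 0 0.0195", gripper=1)

```text
time_s: 0.98
position: [0.1373, 0.6093, 0.1891]
tcp_rot: [[-0.117, 0.993, -0.0], [0.993, 0.117, -0.001], [-0.001, -0.0, -1.0]]
force: [-0.8, 0.6, 0.7]
opening: 1.001
grasp_force: 0.0
```

>>> apply_moves(plan="0 0 0 0 0 0.0187;-0.46 0.63 0 0 0 0;-0.46 0.63 0 0 0 0;-0.46 0.63 0 0 0 0;-0.46 0.63 0 0 0 0;-0.46 0.63 0 0 0 0;-0.46 0.63 0 0 0 0;-0.46 0.63 0 0 0 0;-0.46 0.63 0 0 0 0;-0.46 0.63 0 0 0 0")

```text
time_s: 1.82
position: [0.4233, 0.403, 0.1893]
tcp_rot: [[-0.006, 1.0, -0.001], [1.0, 0.006, -0.0], [-0.0, -0.001, -1.0]]
force: [0.4, 0.3, -1.1]
opening: 1.001
grasp_force: 0.0
```

>>> apply_moves(plan="-0.46 0.63 0 0 0 0;-0.46 0.63 0 0 0 0;-0.46 0.63 0 0 0 0;-0.46 0.63 0 0 0 0;-0.06 0.06 0 0 0 0;0 0 0 0 0 0")

```text
time_s: 2.32
position: [0.5538, 0.3082, 0.1889]
tcp_rot: [[-0.002, 1.0, -0.0], [1.0, 0.002, -0.0], [-0.0, -0.0, -1.0]]
force: [-0.4, -0.2, -0.9]
opening: 0.997
grasp_force: 0.0
```

>>> apply_moves(plan="-0.49 0.55 0 0 0 0;0 0 0.7 0 0 0;0 0 0.7 0 0 0;0 0 0.7 0 0 0;0 0 0.6 0 0 0;0 0 0.3 0 0 0;0 0 0 0 0 0")

```text
time_s: 2.9
position: [0.574, 0.2861, 0.035]
tcp_rot: [[-0.008, 1.0, -0.01], [1.0, 0.008, -0.003], [-0.003, -0.01, -1.0]]
force: [-1.3, -0.3, -0.8]
opening: 1.002
grasp_force: 0.0
```

```bash
python3 - <<'E'
from h import *
a=capture('top')[130:250,190:300];b=capture('side')[120:270,200:350]
a=cv2.resize(a,(400,436));b=cv2.resize(b,(400,400));b=cv2.copyMakeBorder(b,0,36,0,0,0)
cv2.imwrite('pics/t1.png',np.hstack([a,b])[:,:,::-1])
E
```

```text
(no output)
```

View pics/t1.png

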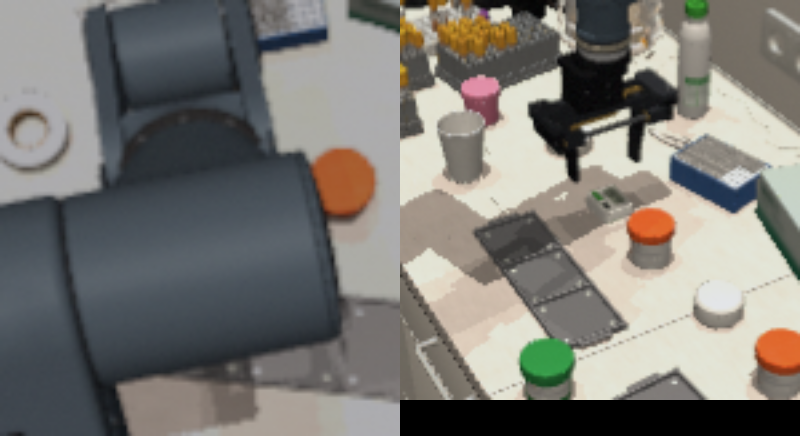

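The fingers are open and in line with the timer. In the side view, though, the tips sit at (573,178) and (636,160) with the timer at (608,203), so I'll check the numbers.

```bash
python3 - <<'E'
from h import *
s=bot.read_state(); p=s['position']; print(p)
m,K=cam('side'); R=m['rotation'].T
q=[[p[0]-.05,p[1],p[2]],[p[0]+.05,p[1],p[2]],[.581,.2844,.018]]
uv=cv2.projectPoints(np.array(q),cv2.Rodrigues(R)[0],-R@m['position'],K,m['dist'])[0].reshape(-1,2)
print((uv-[200,120])*2.667)
print('timer side',ray('side',[(200+608/2.667,120+203/2.667)],.012))
E
```

```text
[0.57809611 0.28696826 0.03928121]
[[172.72485855 194.70238324]
 [235.04000009 173.77606782]
 [207.10834108 196.74159809]]
timer side [[ 1.06605763 -0.00490034]]
```

```bash
python3 - <<'E'
from h import *
b=capture('side')[140:210,240:310]
b=cv2.resize(b,(560,560),interpolation=cv2.INTER_CUBIC)
cv2.imwrite('pics/t2.png',b[:,:,::-1])
E
```

```text
(no output)
```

View pics/t2.png

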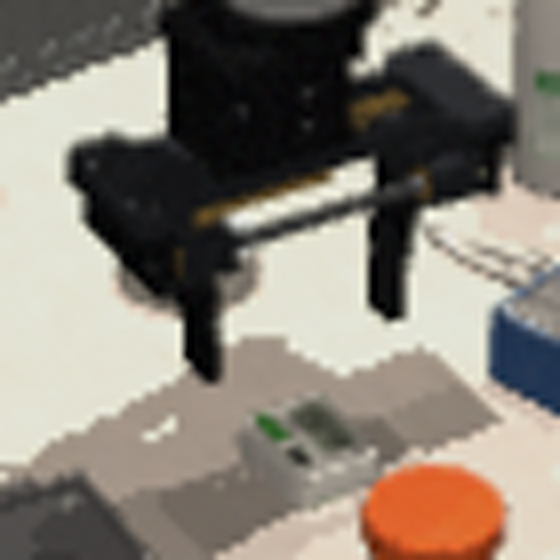

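```bash
python3 - <<'E'
from h import *
print(bot.read_state()['position'])
for z in(.039,.05,.06,.07): print(z,ray('side',[(266,187.5),(288.75,179.75)],z).mean(0))
c=[(240+a/8,140+b/8) for a,b in((245,435),(320,398),(375,460),(298,502))]
print('timer',ray('side',c,.014),ray('side',c,.014).mean(0))
E
```

```text
[0.57944957 0.2871321  0.04054387]
0.039 [0.59888297 0.31666539]
0.05 [0.59111338 0.30275592]
0.06 [0.58405011 0.29011094]
0.07 [0.57698684 0.27746597]
timer [[0.55886918 0.29917757]
 [0.60429407 0.30738056]
 [0.60173278 0.25134544]
 [0.55482822 0.24130889]] [0.57993106 0.27480312]
```

>>> apply_moves(plan="-0.08 0.02 0.2 0 0 0;0 0 0.2 0 0 0;0 0 0.2 0 0 0;0 0 0 0 0 0")

```text
time_s: 3.38
position: [0.5789, 0.2813, 0.0075]
tcp_rot: [[-0.006, 1.0, -0.004], [1.0, 0.006, -0.001], [-0.001, -0.004, -1.0]]
force: [-0.7, -0.2, -0.2]
opening: 0.999
grasp_force: 0.0
```

```bash
python3 - <<'E'
from h import *
b=capture('side')[140:210,240:310]
b=cv2.resize(b,(560,560),interpolation=cv2.INTER_CUBIC)
cv2.imwrite('pics/t3.png',b[:,:,::-1]); s=bot.read_state(); print(s['position'],s['force'])
E
```

```text
[0.57924582 0.28147328 0.00816361] [ 0.10183891  0.56535793 -0.21762465]
```

View pics/t3.png

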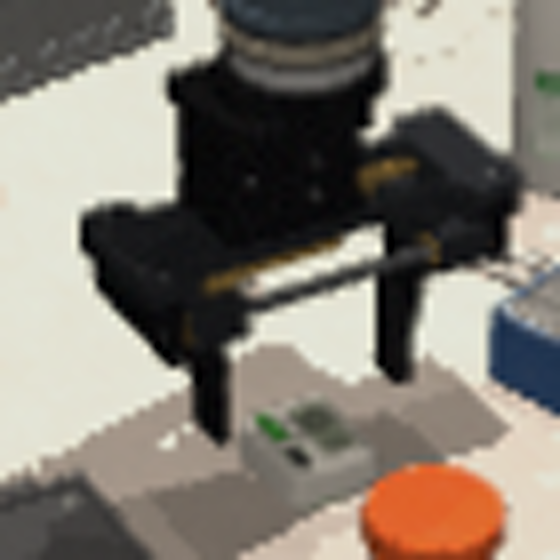

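The tips at (220,442) and (402,380) look about 20 mm higher than the reported TCP, relative to the timer at (310,455). A trial close here is harmless and will settle it.

>>> apply_moves(plan="0 0 0 0 0 0;0 0 0 0 0 0;0 0 0 0 0 0;0 0 0 0 0 0;0 0 0 0 0 0;0 0 0 0 0 0", gripper=-1)

```text
time_s: 3.93
position: [0.5807, 0.282, 0.0098]
tcp_rot: [[-0.006, 1.0, 0.0], [1.0, 0.006, 0.0], [0.0, 0.0, -1.0]]
force: [-0.5, -0.1, -0.6]
opening: 0.633
grasp_force: 0.0
```

```bash
python3 - <<'E'
from h import *
b=capture('side')[140:210,240:310]
b=cv2.resize(b,(560,560),interpolation=cv2.INTER_CUBIC)
cv2.imwrite('pics/t4.png',b[:,:,::-1]); s=bot.read_state(); print(s['position'],s['force'],s['opening'],s['grasp_force'])
E
```

```text
[0.58063127 0.2820099  0.0097503 ] [-0.52226209 -0.32005     0.91161834] 0.5830103868056483 0.0
```

View pics/t4.png

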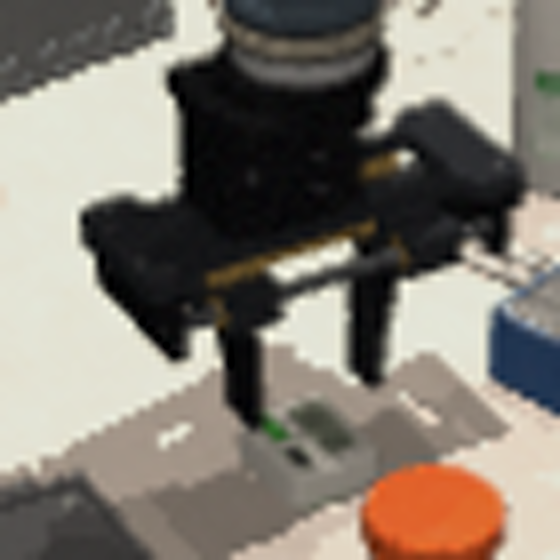

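The fingers are still closing (opening 0.58) and the left tip at (250,425) is at the timer's edge. I'll let them finish.

>>> apply_moves(plan="0 0 0 0 0 0;0 0 0 0 0 0;0 0 0 0 0 0")

```text
time_s: 4.23
position: [0.5805, 0.282, 0.0096]
tcp_rot: [[-0.006, 1.0, 0.0], [1.0, 0.006, 0.0], [0.0, 0.0, -1.0]]
force: [-0.2, -0.1, 0.1]
opening: 0.355
grasp_force: 0.0
```

The close missed, so the tips really are higher than reported. I'll reopen and go lower in small, force-watched steps.

>>> apply_moves(plan="0 0 0 0 0 0;0 0 0 0 0 0;0 0 0 0 0 0;0 0 0 0 0 0;0 0 0 0 0 0;0 0 0 0 0 0;0 0 0 0 0 0;0 0 0 0 0 0", gripper=1)

```text
time_s: 4.9
position: [0.5805, 0.2819, 0.0096]
tcp_rot: [[-0.006, 1.0, 0.0], [1.0, 0.006, 0.0], [0.0, 0.0, -1.0]]
force: [-0.3, -0.2, -0.4]
opening: 0.875
grasp_force: 0.0
```

>>> apply_moves(plan="0 0 0.1 0 0 0;0 0 0.06 0 0 0;0 0 0 0 0 0;0 0 0 0 0 0")

```text
time_s: 5.23
position: [0.5801, 0.2818, 0.001]
tcp_rot: [[-0.006, 1.0, -0.001], [1.0, 0.006, -0.0], [-0.0, -0.001, -1.0]]
force: [0.7, 0.9, 0.4]
opening: 0.997
grasp_force: 0.0
```

>>> apply_moves(plan="0 0 0.06 0 0 0;0 0 0.06 0 0 0;0 0 0 0 0 0")

```text
time_s: 5.48
position: [0.5801, 0.2818, -0.0051]
tcp_rot: [[-0.006, 1.0, -0.001], [1.0, 0.006, -0.0], [-0.0, -0.001, -1.0]]
force: [-0.5, 0.4, -0.7]
opening: 0.998
grasp_force: 0.0
```

>>> apply_moves(plan="0 0 0.06 0 0 0;0 0 0 0 0 0;0 0 0 0 0 0")

```text
time_s: 5.73
position: [0.5803, 0.2819, -0.0077]
tcp_rot: [[-0.006, 1.0, -0.0], [1.0, 0.006, -0.0], [-0.0, -0.0, -1.0]]
force: [0.2, -0.3, 0.1]
opening: 0.998
grasp_force: 0.0
```

```bash
python3 - <<'E'
from h import *
b=capture('side')[140:210,240:310]
b=cv2.resize(b,(560,560),interpolation=cv2.INTER_CUBIC)
cv2.imwrite('pics/t5.png',b[:,:,::-1]); s=bot.read_state(); print(s['position'],s['force'],s['opening'],s['grasp_force'])
E
```

```text
[ 0.58046083  0.28195543 -0.00753815] [ 1.00376732 -0.25301865  0.41719034] 1.0046098573961175 0.0
```

View pics/t5.png

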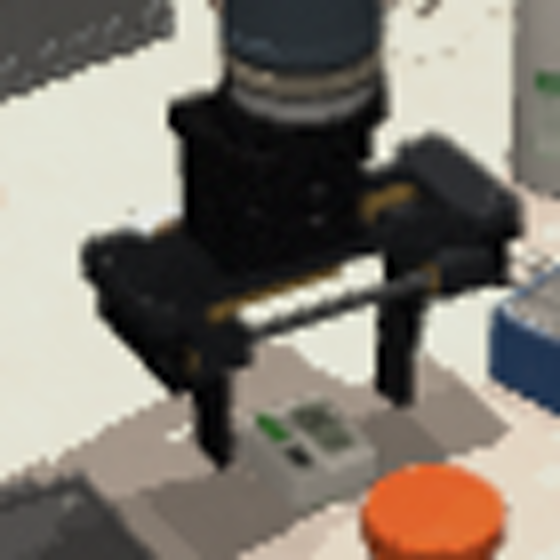

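No contact at a reported z of −7.5 mm, so the reported height has an offset of about +20 mm. The tips at (222,465) and (402,405) now nearly straddle the timer. I'll go 6 mm lower and close.

>>> apply_moves(plan="0 0 0.06 0 0 0;0 0 0.06 0 0 0;0 0 0 0 0 0")

```text
time_s: 6.03
position: [0.5801, 0.2818, -0.0141]
tcp_rot: [[-0.006, 1.0, -0.001], [1.0, 0.006, -0.0], [-0.0, -0.001, -1.0]]
force: [-0.7, -0.9, -0.6]
opening: 1.003
grasp_force: 0.0
```

>>> apply_moves(plan="0 0 0 0 0 0;0 0 0 0 0 0;0 0 0 0 0 0;0 0 0 0 0 0;0 0 0 0 0 0;0 0 0 0 0 0;0 0 0 0 0 0;0 0 0 0 0 0;0 0 0 0 0 0", gripper=-1)

```text
time_s: 6.78
position: [0.5805, 0.2819, -0.0134]
tcp_rot: [[-0.006, 1.0, 0.0], [1.0, 0.006, -0.0], [-0.0, 0.0, -1.0]]
force: [-0.9, 0.4, -0.4]
opening: 0.403
grasp_force: 0.0
```

```bash
python3 - <<'E'
from h import *
b=capture('side')[140:210,240:310]
b=cv2.resize(b,(560,560),interpolation=cv2.INTER_CUBIC)
cv2.imwrite('pics/t6.png',b[:,:,::-1]); s=bot.read_state(); print(s['position'],s['force'],s['opening'],s['grasp_force'])
E
```

```text
[ 0.58051833  0.28194885 -0.01343501] [ 0.35717366 -0.04056146  0.45342897] 0.35269805307214597 0.0
```

View pics/t6.png

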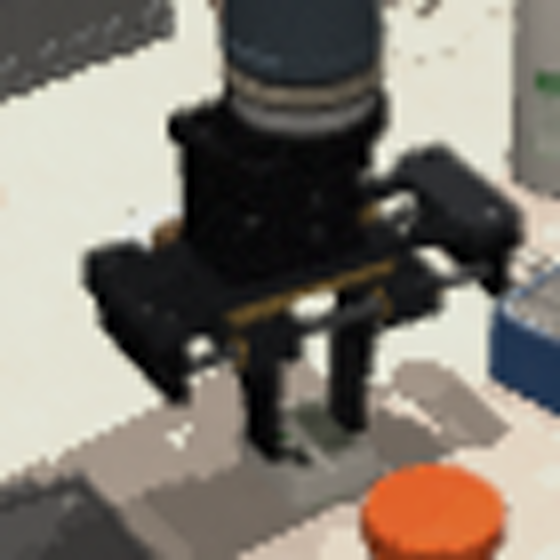

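The tips at (265,455) and (350,430) are level with the timer's top face, so the offset is a bit over 30 mm. I'll reopen and probe down to the worktop to get the exact value.

>>> apply_moves(plan="0 0 -0.1 0 0 0;0 0 0 0 0 0;0 0 0 0 0 0;0 0 0 0 0 0;0 0 0 0 0 0;0 0 0 0 0 0;0 0 0 0 0 0;0 0 0 0 0 0;0 0 0 0 0 0", gripper=1)

```text
time_s: 7.58
position: [0.5805, 0.2819, -0.0085]
tcp_rot: [[-0.006, 1.0, -0.0], [1.0, 0.006, -0.0], [-0.0, -0.0, -1.0]]
force: [-0.5, 0.7, -0.4]
opening: 0.943
grasp_force: 0.0
```

>>> apply_moves(plan="0 0 0.12 0 0 0;0 0 0.1 0 0 0;0 0 0.08 0 0 0;0 0 0 0 0 0")

```text
time_s: 7.92
position: [0.5795, 0.2816, -0.0249]
tcp_rot: [[-0.006, 1.0, -0.002], [1.0, 0.006, -0.001], [-0.001, -0.002, -1.0]]
force: [-0.4, -0.5, 0.4]
opening: 0.994
grasp_force: 0.0
```

>>> apply_moves(plan="0 0 0.04 0 0 0;0 0 0.02 0 0 0;0 0 0 0 0 0")

```text
time_s: 8.17
position: [0.5804, 0.2819, -0.0267]
tcp_rot: [[-0.006, 1.0, -0.0], [1.0, 0.006, -0.0], [-0.0, -0.0, -1.0]]
force: [1.0, -0.9, -0.3]
opening: 0.999
grasp_force: 0.0
```

>>> apply_moves(plan="0 0 0.04 0 0 0;0 0 0 0 0 0;0 0 0 0 0 0")

```text
time_s: 8.42
position: [0.5805, 0.2819, -0.0285]
tcp_rot: [[-0.006, 1.0, -0.0], [1.0, 0.006, -0.0], [-0.0, -0.0, -1.0]]
force: [-0.2, -0.0, -0.1]
opening: 1.004
grasp_force: 0.0
```

>>> apply_moves(plan="0 0 0.04 0 0 0;0 0 0 0 0 0;0 0 0 0 0 0")

```text
time_s: 8.67
position: [0.5804, 0.2819, -0.0305]
tcp_rot: [[-0.006, 1.0, -0.0], [1.0, 0.006, -0.0], [-0.0, -0.0, -1.0]]
force: [0.3, 0.6, 0.0]
opening: 1.003
grasp_force: 0.0
```

>>> apply_moves(plan="0 0 0.04 0 0 0;0 0 0 0 0 0;0 0 0 0 0 0")

```text
time_s: 8.92
position: [0.5806, 0.282, -0.0325]
tcp_rot: [[-0.006, 1.0, 0.0], [1.0, 0.006, -0.0], [-0.0, 0.0, -1.0]]
force: [-0.2, 0.2, -0.4]
opening: 0.999
grasp_force: 0.0
```

Still free of the worktop. I'll close here.

>>> apply_moves(plan="0 0 0 0 0 0;0 0 0 0 0 0;0 0 0 0 0 0;0 0 0 0 0 0;0 0 0 0 0 0;0 0 0 0 0 0;0 0 0 0 0 0;0 0 0 0 0 0;0 0 0 0 0 0", gripper=-1)

```text
time_s: 9.67
position: [0.5807, 0.282, -0.0324]
tcp_rot: [[-0.006, 1.0, 0.0], [1.0, 0.006, 0.0], [0.0, 0.0, -1.0]]
force: [1.0, -0.5, -0.6]
opening: 0.569
grasp_force: 30.0
```

I have the timer: opening 0.569 is 49.5 mm, with 30 N of grip. The tips are low, and inside the bay they'd be tight against the rims, so I'll regrip 6 mm higher.

>>> apply_moves(plan="0 0 0 0 0 0;0 0 0 0 0 0;0 0 0 0 0 0;0 0 -0.06 0 0 0;0 0 -0.06 0 0 0;0 0 0 0 0 0", gripper=0.4)

```text
time_s: 10.17
position: [0.5811, 0.2822, -0.0257]
tcp_rot: [[-0.006, 1.0, 0.001], [1.0, 0.006, 0.0], [0.0, 0.001, -1.0]]
force: [-0.1, 0.2, 0.6]
opening: 0.698
grasp_force: 0.0
```

>>> apply_moves(plan="0 0 0 0 0 0;0 0 0 0 0 0;0 0 0 0 0 0;0 0 0 0 0 0;0 0 0 0 0 0", gripper=-1)

```text
time_s: 10.58
position: [0.5805, 0.2819, -0.0264]
tcp_rot: [[-0.006, 1.0, 0.0], [1.0, 0.006, -0.0], [-0.0, 0.0, -1.0]]
force: [0.1, 0.2, 0.8]
opening: 0.57
grasp_force: 30.0
```

>>> apply_moves(plan="0 0 -0.5 0 0 0;0 0 -0.7 0 0 0;0 -0.5 0 0 0 0;-0.04 -0.73 0 0 0 0;-0.04 -0.73 0 0 0 0;0 -0.6 0 0 0 0;0 -0.36 0 0 0 0;0 0 0 0 0 0;0 0 0 0 0 0")

```text
time_s: 11.33
position: [0.434, 0.2772, 0.0336]
tcp_rot: [[-0.007, 1.0, -0.0], [1.0, 0.007, -0.0], [-0.0, -0.0, -1.0]]
force: [1.2, -0.3, -1.6]
opening: 0.576
grasp_force: 30.0
```

```bash
python3 - <<'E'
from h import *
b=capture('side')[130:230,200:333]
b=cv2.resize(b,(798,600),interpolation=cv2.INTER_CUBIC)
cv2.imwrite('pics/t7.png',b[:,:,::-1]); s=bot.read_state(); print(s['position'],s['force'],s['opening'],s['grasp_force'])
E
```

```text
[0.4359889  0.27754133 0.03375927] [ 1.06963549 -0.08071948 -1.00472083] 0.5723360854398738 29.999717473983765
```

View pics/t7.png

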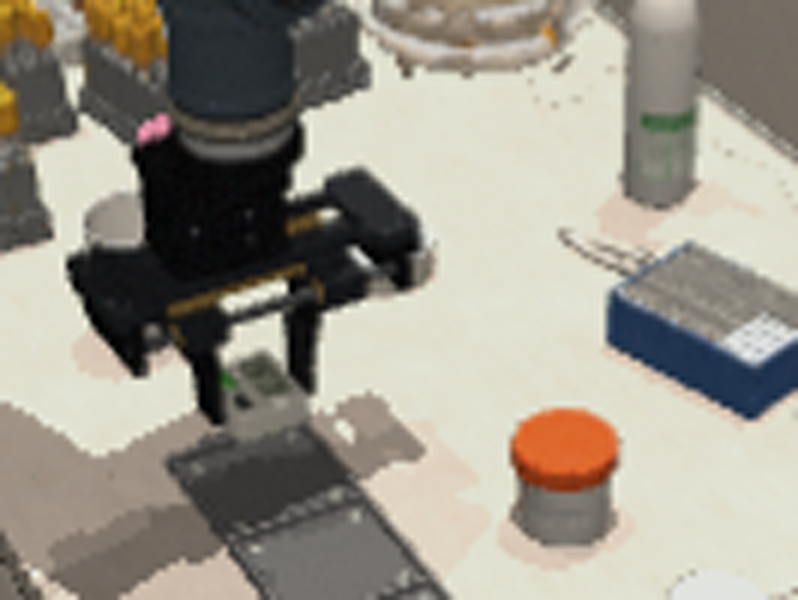

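The timer is held level, over the far bay of the three-bay tray at (240,470). I'll lower it.

>>> apply_moves(plan="0 -0.02 0.4 0 0 0;0 0 0.4 0 0 0;0 0 0.2 0 0 0;0 0 0.06 0 0 0;0 0 0 0 0 0;0 0 0.04 0 0 0;0 0 0 0 0 0")

```text
time_s: 11.97
position: [0.4344, 0.2773, -0.0211]
tcp_rot: [[-0.006, 1.0, 0.001], [1.0, 0.006, 0.001], [0.0, 0.001, -1.0]]
force: [-0.5, -0.8, -0.9]
opening: 0.572
grasp_force: 30.0
```

>>> apply_moves(plan="0 0 0.02 0 0 0;0 0 0 0 0 0")

```text
time_s: 12.13
position: [0.434, 0.2772, -0.0219]
tcp_rot: [[-0.006, 1.0, 0.001], [1.0, 0.006, 0.0], [0.0, 0.001, -1.0]]
force: [-0.3, -1.0, -1.0]
opening: 0.573
grasp_force: 30.0
```

>>> apply_moves(plan="0 0 0 0 0 0;0 0 0 0 0 0;0 0 0 0 0 0;0 0 -0.1 0 0 0;0 0 -0.3 0 0 0;0 0 0 0 0 0", gripper=0.28)

```text
time_s: 12.63
position: [0.4348, 0.2776, -0.0006]
tcp_rot: [[-0.006, 1.0, 0.003], [1.0, 0.006, 0.001], [0.001, 0.003, -1.0]]
force: [-0.2, 0.3, 0.4]
opening: 0.637
grasp_force: 0.0
```

>>> apply_moves(plan="0 0 -0.6 0 0 0;0 0 -0.7 0 0 0;-0.4 0.5 -0.1 0 0 0;-0.5 0.6 0 0 0 0;-0.5 0.6 0 0 0 0;-0.5 0.6 0 0 0 0;-0.47 0.5 0 0 0 0;0 0 0 0 0 0;0 0 0 0 0 0", gripper=1)

```text
time_s: 13.38
position: [0.5758, 0.1578, 0.0673]
tcp_rot: [[-0.003, 1.0, 0.001], [1.0, 0.003, 0.0], [0.0, 0.001, -1.0]]
force: [-0.5, 0.1, 0.1]
opening: 0.997
grasp_force: 0.0
```

Down 72 mm onto pot A.

>>> apply_moves(plan="0.02 -0.02 0.5 0 0 0;0 0 0.5 0 0 0;0 0 0.3 0 0 0;0 0 0.14 0 0 0;0 0 0 0 0 0;0 0 0 0 0 0")

```text
time_s: 13.88
position: [0.5725, 0.1611, -0.0044]
tcp_rot: [[-0.007, 1.0, -0.001], [1.0, 0.007, 0.0], [0.0, -0.001, -1.0]]
force: [-0.1, -0.2, -0.0]
opening: 1.001
grasp_force: 0.0
```

>>> apply_moves(plan="0 0 0 0 0 0;0 0 0 0 0 0;0 0 0 0 0 0;0 0 0 0 0 0;0 0 0 0 0 0;0 0 0 0 0 0", gripper=-1)

```text
time_s: 14.38
position: [0.5739, 0.1604, -0.0038]
tcp_rot: [[-0.006, 1.0, 0.001], [1.0, 0.006, 0.0], [0.0, 0.001, -1.0]]
force: [-0.7, -0.5, 3.0]
opening: 0.71
grasp_force: 30.0
```

>>> apply_moves(plan="0 0 -0.3 0 0 0;0 0 -0.6 0 0 0;0 -0.4 0 0 0 0;0.2 -0.6 0 0 0 0;0.2 -0.7 0 0 0 0;0.19 -0.7 0 0 0 0;0 -0.42 0 0 0 0;0 0 0 0 0 0;0 0 0 0 0 0")

```text
time_s: 15.13
position: [0.4307, 0.1892, 0.0407]
tcp_rot: [[-0.007, 1.0, -0.001], [1.0, 0.007, -0.0], [-0.0, -0.001, -1.0]]
force: [0.3, 0.2, -0.3]
opening: 0.709
grasp_force: 30.0
```

>>> apply_moves(plan="0 0.02 0.4 0 0 0;0 0 0.25 0 0 0;0 0 0.1 0 0 0;0 0 0.04 0 0 0;0 0 0 0 0 0;0 0 0 0 0 0")

```text
time_s: 15.63
position: [0.434, 0.189, 0.0013]
tcp_rot: [[-0.006, 1.0, 0.001], [1.0, 0.006, 0.0], [0.0, 0.001, -1.0]]
force: [0.4, -0.8, -1.2]
opening: 0.714
grasp_force: 30.0
```

>>> apply_moves(plan="0 0 0.02 0 0 0;0 0 0 0 0 0;0 0 0 0 0 0;0 0 0 0 0 0;0 0 0 0 0 0;0 0 -0.2 0 0 0;0 0 -0.5 0 0 0;0 0 -0.6 0 0 0", gripper=0.9)

```text
time_s: 16.3
position: [0.4315, 0.1887, 0.065]
tcp_rot: [[-0.006, 1.0, -0.004], [1.0, 0.006, -0.001], [-0.001, -0.004, -1.0]]
force: [0.5, -0.7, 0.9]
opening: 0.947
grasp_force: 0.0
```

>>> apply_moves(plan="-0.4 0.4 0 0 0 0;-0.55 0.51 0 0 0 0;-0.55 0.51 0 0 0 0;-0.55 0.51 0 0 0 0;-0.55 0.51 0 0 0 0;-0.5 0.45 0 0 0 0;-0.2 0.19 0 0 0 0;0 0 0 0 0 0;0 0 0 0 0 0", gripper=1)

```text
time_s: 17.05
position: [0.5871, 0.0251, 0.0652]
tcp_rot: [[-0.005, 1.0, -0.002], [1.0, 0.005, 0.001], [0.001, -0.002, -1.0]]
force: [-0.5, 0.3, -0.9]
opening: 1.003
grasp_force: 0.0
```

```bash
python3 - <<'E'
from h import *
b=capture('side')[160:310,200:400]
b=cv2.resize(b,(800,600),interpolation=cv2.INTER_CUBIC)
cv2.imwrite('pics/t8.png',b[:,:,::-1]); s=bot.read_state(); print(s['position'],s['force'],s['opening'],s['grasp_force'])
E
```

```text
[0.58602036 0.02603719 0.06493012] [-0.39971315  0.63411857  0.07694455] 1.000107701229953 0.0
```

View pics/t8.png

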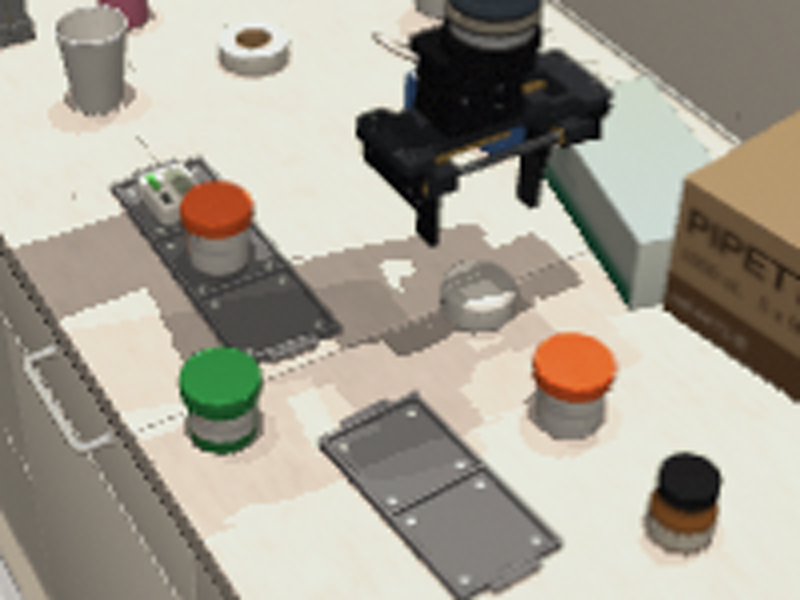

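The timer at (172,190) and the first pot at (217,230) both sit in their bays. The gripper is above the puck at (480,297).

>>> apply_moves(plan="-0.03 0.02 0.6 0 0 0;0 0 0.6 0 0 0;0 0 0.3 0 0 0;0 0 0.16 0 0 0;0 0 0.08 0 0 0;0 0 0 0 0 0;0 0 0 0 0 0")

```text
time_s: 17.68
position: [0.5894, 0.0242, -0.0211]
tcp_rot: [[-0.007, 1.0, 0.001], [1.0, 0.007, -0.0], [-0.0, 0.001, -1.0]]
force: [-0.6, -0.6, 0.4]
opening: 1.0
grasp_force: 0.0
```

>>> apply_moves(plan="0 0 0 0 0 0;0 0 0 0 0 0;0 0 0 0 0 0;0 0 0 0 0 0;0 0 0 0 0 0;0 0 0 0 0 0", gripper=-1)

```text
time_s: 18.18
position: [0.59, 0.0233, -0.0214]
tcp_rot: [[-0.006, 1.0, 0.002], [1.0, 0.006, -0.0], [-0.0, 0.002, -1.0]]
force: [0.4, -0.3, 2.1]
opening: 0.704
grasp_force: 30.0
```

>>> apply_moves(plan="0 0 -0.3 0 0 0;0 0 -0.5 0 0 0;0.2 -0.4 0 0 0 0;0.33 -0.65 0 0 0 0;0.34 -0.7 0 0 0 0;0.34 -0.7 0 0 0 0;0.3 -0.5 0 0 0 0;0.06 -0.23 0 0 0 0;0 0 0 0 0 0;0 0 0 0 0 0")

```text
time_s: 19.02
position: [0.43, 0.1011, 0.0181]
tcp_rot: [[-0.007, 1.0, 0.001], [1.0, 0.007, -0.0], [-0.0, 0.001, -1.0]]
force: [0.4, 0.5, -1.7]
opening: 0.708
grasp_force: 30.0
```

Underside is about 39.5 mm up, so I'll go down 35 mm.

>>> apply_moves(plan="0 0.02 0.3 0 0 0;0 0 0.25 0 0 0;0 0 0.1 0 0 0;0 0 0.03 0 0 0;0 0 0 0 0 0;0 0 0 0 0 0")

```text
time_s: 19.52
position: [0.4316, 0.1007, -0.0158]
tcp_rot: [[-0.006, 1.0, 0.001], [1.0, 0.006, -0.0], [-0.0, 0.001, -1.0]]
force: [1.6, -0.0, -1.6]
opening: 0.704
grasp_force: 30.0
```

>>> apply_moves(plan="0 0 0.02 0 0 0;0 0 0 0 0 0")

```text
time_s: 19.68
position: [0.4311, 0.1009, -0.0166]
tcp_rot: [[-0.006, 1.0, 0.001], [1.0, 0.006, -0.0], [-0.0, 0.001, -1.0]]
force: [0.1, 0.1, -1.4]
opening: 0.703
grasp_force: 30.0
```

>>> apply_moves(plan="0 0 0 0 0 0;0 0 0 0 0 0;0 0 0 0 0 0;0 0 -0.1 0 0 0;0 0 -0.5 0 0 0;0 0 -0.7 0 0 0;0 0 -0.4 0 0 0;0 0 0 0 0 0", gripper=0.9)

```text
time_s: 20.35
position: [0.4334, 0.1011, 0.0717]
tcp_rot: [[-0.007, 1.0, 0.008], [1.0, 0.007, -0.0], [-0.0, 0.008, -1.0]]
force: [0.1, -0.5, -0.0]
opening: 0.948
grasp_force: 0.0
```

>>> apply_moves(plan="-0.4 0.3 0 0 0 0;-0.6 0.42 0 0 0 0;-0.6 0.42 0 0 0 0;-0.6 0.42 0 0 0 0;-0.6 0.42 0 0 0 0;-0.6 0.42 0 0 0 0;-0.6 0.42 0 0 0 0;-0.32 0.22 0 0 0 0;0 0 0 0 0 0;0 0 0 0 0 0", gripper=1)

```text
time_s: 21.18
position: [0.5835, -0.1147, 0.067]
tcp_rot: [[-0.004, 1.0, -0.002], [1.0, 0.004, 0.001], [0.001, -0.002, -1.0]]
force: [-0.1, 1.2, 0.2]
opening: 1.003
grasp_force: 0.0
```

>>> apply_moves(plan="0 0 0.5 0 0 0;0 0 0.5 0 0 0;0 0 0.28 0 0 0;0 0 0.14 0 0 0;0 0 0 0 0 0;0 0 0 0 0 0")

```text
time_s: 21.68
position: [0.5833, -0.113, -0.003]
tcp_rot: [[-0.007, 1.0, -0.001], [1.0, 0.007, 0.001], [0.001, -0.001, -1.0]]
force: [0.1, -0.9, 0.8]
opening: 0.996
grasp_force: 0.0
```

>>> apply_moves(plan="0 0 0 0 0 0;0 0 0 0 0 0;0 0 0 0 0 0;0 0 0 0 0 0;0 0 0 0 0 0;0 0 0 0 0 0", gripper=-1)

```text
time_s: 22.18
position: [0.5844, -0.1142, -0.0023]
tcp_rot: [[-0.006, 1.0, 0.001], [1.0, 0.006, -0.0], [-0.0, 0.001, -1.0]]
force: [-0.5, 0.7, 3.0]
opening: 0.714
grasp_force: 30.0
```

>>> apply_moves(plan="0 0 -0.3 0 0 0;0 0 -0.6 0 0 0;0 -0.4 0 0 0 0;0.2 -0.6 0 0 0 0;0.2 -0.7 0 0 0 0;0.14 -0.7 0 0 0 0;0 -0.38 0 0 0 0;0 0 0 0 0 0;0 0 0 0 0 0")

```text
time_s: 22.93
position: [0.4444, -0.088, 0.0423]
tcp_rot: [[-0.005, 1.0, 0.0], [1.0, 0.005, -0.0], [-0.0, 0.0, -1.0]]
force: [0.6, -0.5, -0.1]
opening: 0.713
grasp_force: 30.0
```

>>> apply_moves(plan="0 0.02 0.4 0 0 0;0 0 0.25 0 0 0;0 0 0.1 0 0 0;0 0 0.04 0 0 0;0 0 0 0 0 0;0 0 0 0 0 0")

```text
time_s: 23.43
position: [0.4468, -0.0882, 0.0028]
tcp_rot: [[-0.006, 1.0, 0.001], [1.0, 0.006, -0.001], [-0.001, 0.001, -1.0]]
force: [-0.1, -0.1, -0.4]
opening: 0.708
grasp_force: 30.0
```

>>> apply_moves(plan="0 0 0.02 0 0 0;0 0 0 0 0 0;0 0 0 0 0 0;0 0 0 0 0 0;0 0 0 0 0 0;0 0 -0.2 0 0 0;0 0 -0.5 0 0 0;0 0 -0.6 0 0 0;0 0 0 0 0 0", gripper=0.9)

```text
time_s: 24.18
position: [0.4485, -0.089, 0.0702]
tcp_rot: [[-0.006, 1.0, 0.007], [1.0, 0.007, -0.003], [-0.003, 0.007, -1.0]]
force: [-0.1, -0.1, 0.3]
opening: 0.949
grasp_force: 0.0
```

>>> apply_moves(plan="-0.4 0.35 0 0 0 0;-0.6 0.52 0 0 0 0;-0.6 0.52 0 0 0 0;-0.6 0.52 0 0 0 0;-0.6 0.52 0 0 0 0;-0.38 0.32 0 0 0 0;0 0 0 0 0 0;0 0 0 0 0 0", gripper=1)

```text
time_s: 24.85
position: [0.5845, -0.247, 0.0656]
tcp_rot: [[-0.005, 1.0, -0.0], [1.0, 0.005, 0.0], [0.0, -0.0, -1.0]]
force: [-0.8, 0.4, -0.1]
opening: 1.001
grasp_force: 0.0
```

>>> apply_moves(plan="0 0 0.6 0 0 0;0 0 0.6 0 0 0;0 0 0.3 0 0 0;0 0 0.15 0 0 0;0 0 0.08 0 0 0;0 0 0 0 0 0;0 0 0 0 0 0")

```text
time_s: 25.43
position: [0.5847, -0.2459, -0.0191]
tcp_rot: [[-0.007, 1.0, 0.001], [1.0, 0.007, -0.001], [-0.001, 0.001, -1.0]]
force: [0.3, 0.9, -0.2]
opening: 1.001
grasp_force: 0.0
```

>>> apply_moves(plan="0 0 0 0 0 0;0 0 0 0 0 0;0 0 0 0 0 0;0 0 0 0 0 0;0 0 0 0 0 0;0 0 0 0 0 0;0 0 0 0 0 0;0 0 0 0 0 0", gripper=-1)

```text
time_s: 26.1
position: [0.5846, -0.2462, -0.0198]
tcp_rot: [[-0.006, 1.0, 0.001], [1.0, 0.006, -0.0], [-0.0, 0.001, -1.0]]
force: [0.7, 0.1, 0.5]
opening: 0.56
grasp_force: 30.0
```

>>> apply_moves(plan="0 0 -0.3 0 0 0;0 0 -0.6 0 0 0;0.2 -0.4 0 0 0 0;0.35 -0.6 0 0 0 0;0.4 -0.7 0 0 0 0;0.35 -0.65 0 0 0 0;0.12 -0.32 0 0 0 0;0 0 0 0 0 0;0 0 0 0 0 0")

```text
time_s: 26.85
position: [0.45, -0.1756, 0.0252]
tcp_rot: [[-0.006, 1.0, -0.0], [1.0, 0.006, 0.0], [0.0, -0.0, -1.0]]
force: [0.6, 0.2, -0.9]
opening: 0.566
grasp_force: 30.0
```

>>> apply_moves(plan="0 0.02 0.4 0 0 0;0 0 0.25 0 0 0;0 0 0.1 0 0 0;0 0 0.04 0 0 0;0 0 0 0 0 0;0 0 0 0 0 0")

```text
time_s: 27.35
position: [0.4522, -0.1764, -0.0142]
tcp_rot: [[-0.006, 1.0, 0.001], [1.0, 0.006, -0.001], [-0.001, 0.001, -1.0]]
force: [0.3, -0.1, -1.3]
opening: 0.56
grasp_force: 30.0
```

>>> apply_moves(plan="0 0 0.03 0 0 0;0 0 0 0 0 0;0 0 0 0 0 0")

```text
time_s: 27.6
position: [0.4517, -0.176, -0.0156]
tcp_rot: [[-0.006, 1.0, 0.001], [1.0, 0.006, -0.0], [-0.0, 0.001, -1.0]]
force: [0.0, -1.0, -0.7]
opening: 0.565
grasp_force: 30.0
```

>>> apply_moves(plan="0 0 0 0 0 0;0 0 0 0 0 0;0 0 0 0 0 0;0 0 0 0 0 0;0 0 -0.1 0 0 0;0 0 -0.5 0 0 0;0 0 -0.7 0 0 0;0 0 -0.7 0 0 0;0 0 -0.6 0 0 0;0 0 -0.6 0 0 0", gripper=0.8)

```text
time_s: 28.43
position: [0.4511, -0.1756, 0.1461]
tcp_rot: [[-0.006, 1.0, 0.0], [1.0, 0.006, -0.0], [-0.0, 0.0, -1.0]]
force: [0.6, -0.0, 0.6]
opening: 0.898
grasp_force: 0.0
```

>>> apply_moves(plan="-0.5 0 0 0 0 0;-0.6 0 0 0 0 0;-0.7 0 0 0 0 0;-0.7 0 0 0 0 0;-0.7 0 0 0 0 0;-0.5 0 0 0 0 0;-0.2 0 0 0 0 0;0 0 0 0 0 0")

```text
time_s: 29.1
position: [0.4525, -0.3732, 0.1442]
tcp_rot: [[-0.004, 1.0, 0.001], [1.0, 0.004, -0.001], [-0.001, 0.001, -1.0]]
force: [-0.6, -0.0, 0.4]
opening: 0.903
grasp_force: 0.0
```

```bash
python3 - <<'E'
from h import *
a=capture('top')[150:270,130:430]; b=capture('side')[140:320,160:430]
a=cv2.resize(a,(750,300));b=cv2.resize(b,(450,300))
cv2.imwrite('pics/e1.png',a[:,:,::-1]); cv2.imwrite('pics/e2.png',cv2.resize(b,(780,520))[:,:,::-1])
E
```

```text
(no output)
```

View pics/e1.png

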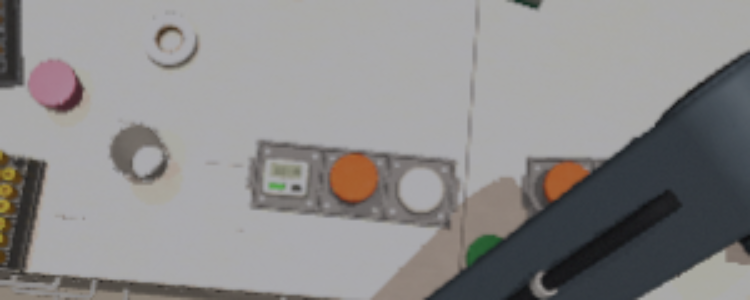

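View pics/e2.png

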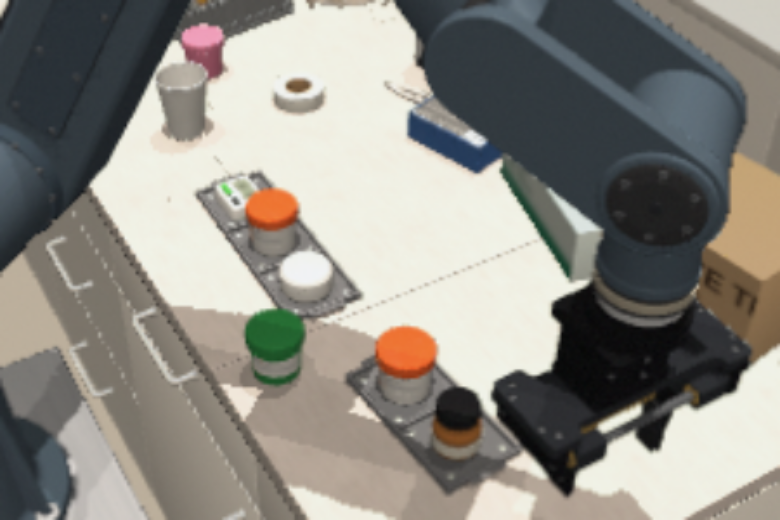

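The final views show the timer, pot and puck upright in the three-bay tray, at (286,176), (353,177) and (420,190) from above. The second pot (405,362) and the jar (457,425) stand upright in the two-bay tray in the side view. The tape roll and cup haven't moved.

```bash
python3 -c "
from rig import bot
print(bot.hand_in())"
```

```text
the job is handed in; nothing more can be done
None
```

Both kits are packed and handed in at about 29 s: timer, pot and puck in the three-bay tray, pot and jar in the two-bay tray, all upright in the final pictures, though no verdict came back.

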